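Plant the magnifier in the reading lamp's hidden socket and clamp it

ROBOT

A 7-joint arm with a two-finger parallel gripper is mounted at the origin on the work surface. World frame = base frame: x ahead of the robot, y to its left, z up, the work surface at z = 0. Lengths are in mm, angles in rad, forces in N, time in s.
With the tool pointing down it reaches from about 400 to 875 mm from the base axis. Payload 4.4 kg.
Tool frame: the origin (TCP) lies at the very end of the fingers, on their centre line; the grasp point (between the pads) lies 19 mm behind it; z points along the fingers, y is the line along which they close (so a half turn about z gives the same grasp; the last joint's range is limited). The gripper opens to 85 mm and grips with 20 to 120 N. Pads are 22 mm wide; open, the fingers measure 114 mm over their backs; the gripper's body (76 mm by 85 mm) begins 54 mm behind the grasp point. The pads swing forward as they close: fully open they stand 13 mm farther back than shut.
Start: joints at [-1.369, 0.628, 0.038, 1.517, -0.027, 0.996, -0.02], TCP at [171.972, 626.852, 231.313] pointing down, gripper open.
Joint ranges: [-3.06, 3.06], [-0.37, 2.12], [-1.25, 1.32], [0.18, 2.47], [-1.1, 4.24], [0.23, 1.98], [-2.94, 2.94]. Speed limits (rad/s): [2.57, 2.57, 3.14, 3.14, 3.14, 3.14, 3.14].

INTERFACE

Orientations are given as [roll, pitch, yaw] about the fixed x, y, z axes, in that order (R = Rz(yaw) Ry(pitch) Rx(roll)).
In Python, from cell import read_state, get_image, camera_info, finish_job gives the robot as it stands.
- The arm moves only by the tool play_rows, never from a script. Its argument "deltas" is one flat list of numbers, 7 for each row, row after row: the shift along the tool's x, y, z in mm, then the turn, a rotation vector about the tool's x, y, z in rad, then the opening, from 0 (shut) to 1 (fully open). In form: [dx, dy, dz, ax, ay, az, grip, dx, dy, dz, ax, ay, az, grip, ...]. A call has 1 to 10 rows; each row is the pose to reach, as a shift and turn from the pose commanded when the call began, along the tool's axes at that moment; what a row does not reach only later rows make up. A row lasts 1/8 s, in which the tool goes at most 62.5 mm and 10.7 degrees, less where a joint would pass 70% of its speed; a pose out of reach is approached as far as the arm can. A call with a gripper value outside its range is refused whole. The fingers move at their own pace and stop on an object; the grip force is fixed at half the most. Time passes only in rows, so rows that repeat a pose let the fingers close. It gives the time, the measured TCP pose, the force, the opening and the grip force at its end, in the units of the state.
- read_state(): the state, without advancing time (a new reading comes with each control period).
- get_image(name): name is "scene" or "top"; returns the picture (420x560x3 uint8, red, green, blue); there is no depth.
- camera_info(name): a dict with "fx", "fy", "cx", "cy" (pixels), "distortion" ([k1, k2, p1, p2, k3] as OpenCV has them; the pictures are not rectified), "T" (4x4, takes a point from camera to world coordinates). Camera axes: x right, y down, z forward; pixel columns grow to the right and rows downward; lengths in mm; the calibration is good to about 2 mm. A picture is of the moment at which its call begins. camera_info takes no time and is no camera call.
- finish_job(): hands the job in; it is judged then, once.
The state is a dict: "clock": time; "qpos": joint angles; "qd": joint speeds; "tau": joint torques, N m; "eef_pos": TCP position; "tool_rot": TCP orientation; "force": force on the tool from outside, world axes, zero at the start; "torque": the same for the moment, N m; "width": finger opening in mm; "gripper_force": force on a finger pad.
Only numpy, scipy, OpenCV 4.12 (cv2) and the standard library are available. Lean on these libraries where they do the work, as an engineer would, in place of code of your own. Each camera call takes 0.05 s, during which the arm holds its last target. There are 200 camera calls.

TASK

Take the magnifier out of its wooden rest and plant its foot pin in the blind socket in the sloping face of the reading lamp's foot, feeling for the hole without forcing it, until the shoulder sits fully home, with the lens out on the side away from the wing clamp. Then turn the wing clamp clockwise (seen from above) as far as it goes, leaving the charger, pill box and coaster where they are.

Things in the scene. Friction and masses are not known exactly. Their poses are not given: they have to be found in the camera images.
- magnifier: small steel magnifier, about 150 g, loose, upright in the rest at the start. Origin: centre of the underside of its round shoulder (28 mm across, 5 mm thick). z runs up the grip, a square stem 16 x 16 mm from 5 to 61 mm above the origin, sides along x and y; grip it about 42 mm up, fingers closing along y. An arm along -y, 7 to 11 mm up, carries the lens
- pin_tip (a point): centre of the lower end of the magnifier's round foot pin, at (0, 0, -32) mm in the magnifier's frame. The pin is 14 mm in diameter, 32 mm long below the shoulder; its last 6 mm taper to 7 mm diameter at the tip
- lens (a point): centre of the magnifier's round lens (52 mm across, 6 mm thick), at (0, -55, 9) mm in the magnifier's frame
- rest: fixed wooden rest block 70 x 70 x 40 mm high, origin under its centre, with a vertical 20 mm hole 34 mm deep. The foot pin stands loosely in it, the shoulder on the block's top; the magnifier's yaw may differ from the block's by up to 0.3 rad
- lamp: fixed reading lamp, origin on the desk under the centre of its sloping face; x points to its back, z up. Foot slab 14 mm thick, x -70 to 100, y -80 to 170 mm. Post 16 mm thick at x = 85 mm. Round shade 130 mm across centred at x = 55, y = 0, from 364 to 435 mm above the desk, leaves no room for a vertical tool over the slope
- bed: square sloping face, 100 x 100 mm, dark steel, of the lamp's foot. Origin: centre of the face, 68 mm above the desk; z is its outward normal, leaning 30 degrees from vertical to the lamp's -x; x runs up the slope; y is the lamp's y. One blind hole along -z, 16 mm diameter, 36 mm deep: its centre is NOT told, anywhere within 8 mm of the origin in x and in y; it stays put
- wing (a joint): turn of the steel wing clamp, rad: 0 to 1.22, growing clockwise seen from above; starts between 0 and 0.25, tight at its stop, 1.22. Turning needs 0.05 N m; it stays where it is left
- wing_grip (a point): centre of the wing, on its vertical axis, at (-40, 130, 58) mm in the lamp's frame. The wing is an upright plate 46 mm long, 10 mm thick, from 44 to 70 mm above the desk; x runs along its length (the lamp's x when the joint reads 0), y across its thickness. Grip it from above across its thickness
- charger: rose-gold plastic charger with a flap, 60 x 90 x 29 mm, loose bystander, origin under its centre
- pillbox: round white ceramic pill box with a knobbed lid, 62 mm across, 42 mm high, loose bystander, origin under its centre
- coaster: round glass coaster, 90 mm across, 7 mm thick, loose bystander, origin under its centre
Mind the look-alikes: they are no part of the job. Of the things like the magnifier, leave any that is turquoise; of the rest the smaller one is meant.

How it is judged:
By the outcome, as a careful person would: the job done as asked, in the order asked, and still so for the second after the job is handed in, with the robot touching nothing.
It also fails if it takes over 72 s, if anything falls off the work surface, if the arm or the gripper's body presses on something with over 40 N, if the wrist force passes 120 N, or if a joint passes its speed limit or range.

## Working session

There is one attempt and no reset: what is moved stays moved. The work goes in short steps, Python scripts to look and compute and a tool call to move; the robot and the scene stay as the last step left them, time stands still between calls to the robot, and variables do not carry over. Pictures are saved under pics/ and viewed, at most 10 in all, crops included, and the job is handed in when it is done.

Besides the shell and the picture viewer there is one more tool, called after "Call:" by a JSON object that holds its "fn" and its "kwargs". play_rows: Moves the arm, as the interface text tells. Its arguments: {"type":"object","properties":{"deltas":{"type":"array"}},"required":["deltas"]}

```bash
mkdir -p pics; ls
python3 - <<'E'
from cell import *
import cv2,numpy as np
np.set_printoptions(precision=3,suppress=True)
print(read_state())
for n in("scene","top"):
    i=get_image(n); cv2.imwrite(f"pics/{n}0.png",i[...,::-1]); c=camera_info(n); print({k:c[k] for k in c if k!='T'}); print(c['T'])
E
```

```text
pics
{'clock': 0.0, 'qpos': array([-1.369,  0.629,  0.038,  1.518, -0.027,  0.996, -0.02 ]), 'qd': array([-0.   , -0.   ,  0.   ,  0.001,  0.001, -0.   ,  0.001]), 'tau': array([  0.   , -56.341,   1.227, -19.343,   0.011,   0.011,   0.   ]), 'eef_pos': array([171.797, 626.244, 230.398]), 'tool_rot': array([-3.14 ,  0.   ,  2.874]), 'force': array([-0.004,  0.28 ,  0.596]), 'torque': array([-0.022,  0.007, -0.013]), 'gripper_force': 0.0, 'width': 85.26066598851023}
{'fx': 534.5329721031634, 'fy': 534.5329721031634, 'cx': 283.0029047568546, 'cy': 208.04198340907217, 'distortion': array([-0.188,  0.   ,  0.   ,  0.   ,  0.   ])}
[[   0.772    0.539   -0.337  868.89 ]
 [   0.635   -0.656    0.408 -444.858]
 [  -0.001   -0.529   -0.848 1001.39 ]
 [   0.       0.       0.       1.   ]]
{'fx': 452.8527522046285, 'fy': 452.8527522046285, 'cx': 279.779580082347, 'cy': 206.63221432612306, 'distortion': array([-0.023,  0.   ,  0.   ,  0.   ,  0.   ])}
[[  -0.004   -0.998    0.059  420.74 ]
 [  -1.       0.002   -0.024   35.94 ]
 [   0.024   -0.059   -0.998 1104.443]
 [   0.       0.       0.       1.   ]]
```

View pics/scene0.png

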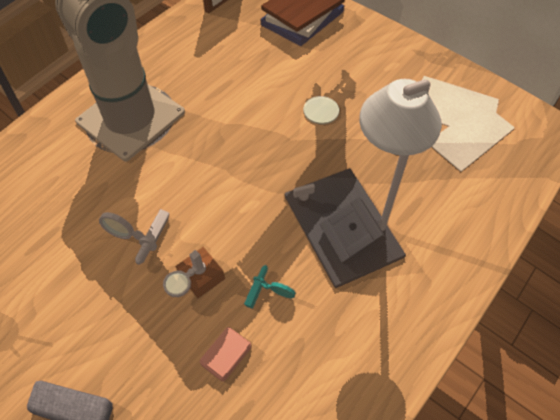

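View pics/top0.png

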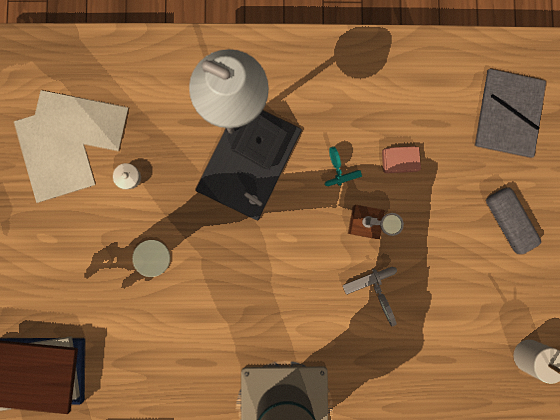

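Candidates in the scene view: a steel magnifier standing in the wooden rest (stem 197,262, lens 177,284), a turquoise one lying down (268,287), and a larger steel one lying down (140,235). By the description it is the one in the rest. I'll check that in a close crop.

Run:
```python
import cv2,numpy as np
s=cv2.imread("pics/scene0.png");t=cv2.imread("pics/top0.png")
f=lambda i,x,y,w,h:cv2.resize(i[y:y+h,x:x+w],(400,300),interpolation=cv2.INTER_CUBIC)
cv2.imwrite("pics/crop0.png",np.vstack([np.hstack([f(s,150,235,100,75),f(s,280,165,136,102)]),np.hstack([f(t,335,190,80,60),f(t,190,105,120,90)])]))
```

```text
(no output)
```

View pics/crop0.png

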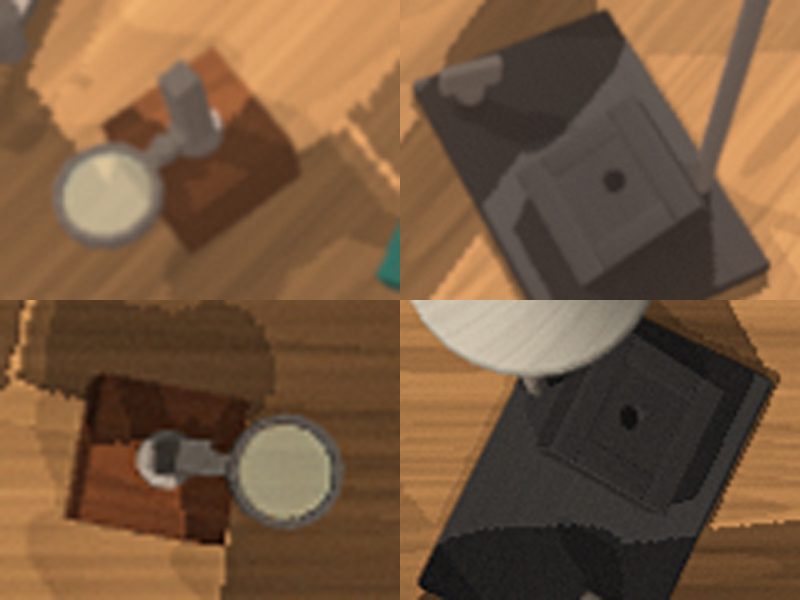

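The magnifier in the rest is the small grey steel one, so it is the right one. Its lens is at scene (177,284) and top (392,224). The hole in the slope shows at scene (352.8,226.5) and top (258.4,140.1).

```bash
cat > h.py <<'E'
from cell import *
import cv2,numpy as np
from scipy.spatial.transform import Rotation as R
np.set_printoptions(precision=3,suppress=True)
C={n:camera_info(n) for n in("scene","top")}
def K(c): return np.array([[c['fx'],0,c['cx']],[0,c['fy'],c['cy']],[0,0,1]])
def ray(n,p):
    c=C[n]; u=cv2.undistortPoints(np.array([[p]],float),K(c),c['distortion'])[0,0]
    return c['T'][:3,3], c['T'][:3,:3]@np.array([u[0],u[1],1])
def plane(n,p,z): o,d=ray(n,p); return o+d*(z-o[2])/d[2]
def tri(ps,pt):
    o,d=ray("scene",ps);q,e=ray("top",pt)
    s=np.linalg.lstsq(np.c_[d,-e],q-o,rcond=None)[0]; a=o+s[0]*d;b=q+s[1]*e
    return (a+b)/2,a-b
def proj(n,P):
    c=C[n];T=np.linalg.inv(c['T']); P=np.atleast_2d(P)
    return cv2.projectPoints((P@T[:3,:3].T+T[:3,3]),np.zeros(3),np.zeros(3),K(c),c['distortion'])[0][:,0]
E
python3 - <<'E'
from h import *
print("hole",*tri((352.8,226.5),(258.4,140.1)))
print("lens",*tri((176.8,283.9),(392.2,224)),plane("scene",(176.8,283.9),52),plane("top",(392.2,224),52))
print("shoulder top-view",plane("top",(335+33,190+32),45))
print("stemtop",plane("scene",(195,253.8),101),plane("top",(335+204*.2,190+158*.2),101))
s=cv2.imread("pics/scene0.png");t=cv2.imread("pics/top0.png")
for n,i,seed in(("scene",s,(345,205)),("top",t,(240,175))):
    m=(i.max(2)<100)&(i[...,2].astype(int)-i[...,0]<22)
    nn,l,st,_=cv2.connectedComponentsWithStats(m.astype(np.uint8))
    k=l[seed[1],seed[0]];print(n,st[k])
    c=max(cv2.findContours((l==k).astype(np.uint8),0,2)[0],key=cv2.contourArea)
    h=cv2.convexHull(c); a=cv2.approxPolyDP(h,4,True)[:,0]
    for p in a: print(p,plane(n,p,14)[:2])
f=lambda i,x,y,w,h:cv2.resize(i[y:y+h,x:x+w],(400,400),interpolation=cv2.INTER_CUBIC)
g=np.hstack([f(s,280,165,60,60),f(t,225,175,50,50)]);cv2.imwrite("pics/wing.png",cv2.convertScaleAbs(g,alpha=1.8))
E
```

```text
hole [635.388  59.902  68.203] [-0.622 -0.551 -0.142]
lens [ 441.217 -252.915   48.84 ] [ 0.074  0.072 -0.018] [ 442.677 -253.517   52.   ] [ 441.119 -252.089   52.   ]
shoulder top-view [ 446.174 -196.662   45.   ]
stemtop [ 447.246 -196.762  101.   ] [ 445.658 -201.888  101.   ]
scene [ 286  169  119  118 7418]
[349 169] [526.47  207.385]
[404 255] [745.015 101.152]
[335 286] [674.376 -46.048]
[286 194] [458.504  62.563]
top [ 196  103  106  117 6511]
[300 128] [676.953 -40.082]
[258 219] [455.036  62.59 ]
[196 190] [525.36  211.818]
[226 128] [676.706 140.213]
[265 103] [738.815  45.248]
```

View pics/wing.png

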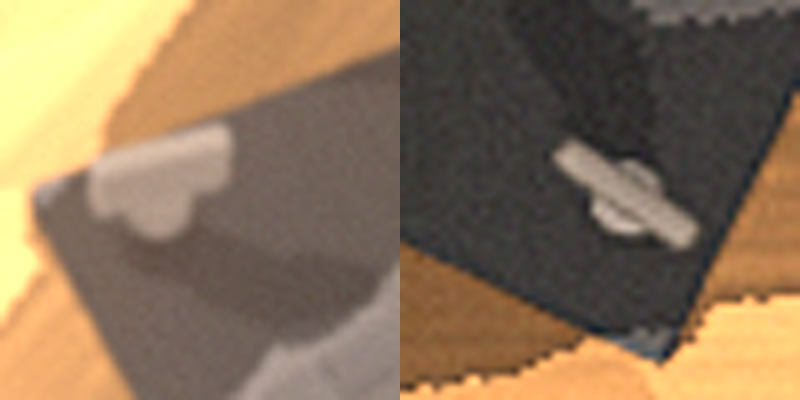

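The wing is seen clearly: its ends are at top (246.5,193.8) and (260.6,204.6), with its centre at top (253.1,199.4). Next I'll fit the lamp pose.

Run:
```python
from h import *
L=np.array([[100,170],[100,-80],[-70,-80],[-70,170.]])
def fit(L,W):
    a=L-L.mean(0);b=W-W.mean(0); th=np.arctan2((a[:,0]*b[:,1]-a[:,1]*b[:,0]).sum(),(a*b).sum()); c,s=np.cos(th),np.sin(th);M=np.array([[c,-s],[s,c]])
    return th,W.mean(0)-M@L.mean(0),M,(W-(L@M.T+W.mean(0)-M@L.mean(0)))
Ws=np.array([plane("scene",p,14)[:2] for p in[(349,169),(404.5,255.5),(335,286.5),(285.5,194)]])
Wt=np.array([plane("top",p,14)[:2] for p in[(196,190.5),(303.4,128.4),(258,219.5)]])
hole=np.array([635.4,59.9,68.2])
for nm,l,w in(("s",L,Ws),("t",L[[0,2,3]],Wt),("both",np.r_[L,L[[0,2,3]]],np.r_[Ws,Wt])):
    th,o,M,r=fit(l,w); print(nm,th,o,np.abs(r).max(0)); print(" wing grip",M@[-40,130]+o)
    print(" hole in lamp",M.T@(hole[:2]-o), "expected z", 68+ (M.T@(hole[:2]-o))[0]*np.tan(np.pi/6))
A=plane("top",(246.5,193.75),70);B=plane("top",(260.6,204.6),70);print("wing",(A+B)/2,np.linalg.norm(A-B),np.arctan2(*(A-B)[[1,0]]))
# scene: top edge ends of wing
f=lambda x,y:(280+x*.15,165+y*.15)
A2=plane("scene",f(228,132),70);B2=plane("scene",f(98,168),70);print("wing sc",(A2+B2)/2,np.linalg.norm(A2-B2),np.arctan2(*(A2-B2)[[1,0]]))
d=np.array([441.9,-252.8])-[446.5,-197.5];print("mag -y dir",np.arctan2(d[1],d[0]),np.linalg.norm(d))
```

```text
s 1.1168572414021312 [635.273  47.575] [5.855 4.609]
 wing grip [500.898  68.632]
 hole in lamp [11.133  5.29 ] expected z 74.42758845788383
t 1.1200254641088505 [635.139  49.581] [2.208 1.957]
 wing grip [500.699  70.212]
 hole in lamp [9.402 4.261] expected z 73.4281932603115
both 1.117117386396436 [635.188  48.335] [5.943 5.341]
 wing grip [500.808  69.357]
 hole in lamp [10.488  4.878] expected z 74.05514020664272
wing [498.678  71.356  70.   ] 40.76050548360115 0.9116897898359169
wing sc [501.442  71.22   70.   ] 43.59773139286947 1.0090309656544658
mag -y dir -1.6537879028927764 55.490990259680906
```

Run:
```python
from h import *
a=[]
for n,x,y in(("scene",310,190),("top",228,105)):
    i=np.mean([get_image(n) for _ in range(6)],0)[...,::-1].mean(2)
    w=100 if n=="scene" else 80
    c=i[y:y+w,x:x+w]; c=cv2.resize(c.astype(np.float32),(400,400),interpolation=cv2.INTER_CUBIC)
    a.append(np.clip((c-15)*3.2,0,255).astype(np.uint8) if n=="top" else np.clip((c-25)*2.6,0,255).astype(np.uint8))
cv2.imwrite("pics/bed.png",np.hstack(a))
```

```text
(no output)
```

View pics/bed.png

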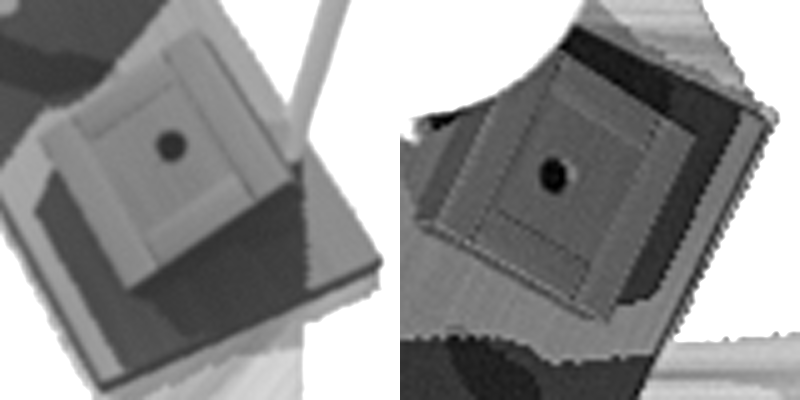

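The bed corners are clear in both views. In crop pixels, scene has (42,135), (205,33), (298,178), (130,290) with the hole at (172,146). Top has (565,55), (693,135), (605,320), (435,222) with the hole at (554,175).

Run:
```python
from h import *
S=np.array([[42,135],[205,33],[298,178],[130,290],[172,146]])*.25+[310,190]-.375
T=(np.array([[605,320],[435,222],[565,55],[693,135],[554,175]])-[400,0])*.2+[228,105]-.4
B=np.array([[-50,50],[50,50],[50,-50],[-50,-50.]])
P=[]
for s,t in zip(S,T):
    p,e=tri(s,t);P.append(p);print(p,e)
P=np.array(P)
for n,Q in(("scene",S),("top",T)):
    u=cv2.undistortPoints(Q[:,None],K(C[n]),C[n]['distortion'])[:,0].astype(np.float32)
    H=cv2.getPerspectiveTransform(u[:4],B.astype(np.float32)); print(n,"hole in bed",cv2.perspectiveTransform(u[4:][None],H))
c=P[:4].mean(0); x=(P[1]+P[2]-P[0]-P[3]); y=(P[0]+P[1]-P[2]-P[3]); print("c",c,"len",np.linalg.norm(x)/2,np.linalg.norm(y)/2)
x/=np.linalg.norm(x);y/=np.linalg.norm(y);z=np.cross(x,y);print("x",x,"y",y,"z",z,"tilt",np.degrees(np.arccos(z[2])),"yaw",np.arctan2(-z[1],-z[0]),np.arctan2(-y[0],y[1]))
```

```text
[572.337  36.298  43.614] [-1.059 -0.958 -0.153]
[612.396 114.427  86.724] [1.794 1.563 0.456]
[693.188  60.628  98.855] [14.953 12.234  4.157]
[660.752  -5.969  42.087] [-1.666 -1.495 -0.32 ]
[635.611  59.474  70.669] [-1.446 -1.285 -0.332]
scene hole in bed [[[3.955 4.137]]]
top hole in bed [[[13.115  8.261]]]
c [634.668  51.346  67.82 ] len 95.10152669422155 97.43226033020099
x [0.381 0.761 0.525] y [-0.868  0.493 -0.054] z [-0.3   -0.435  0.849] tilt 31.937830476363168 yaw 0.9668531680386253 1.0544311614609299
```

```bash
cat >> h.py <<'E'
def delta(pos,Rt):
    s=read_state(); R0=R.from_euler('xyz',s['tool_rot'])
    print("shift",R0.inv().apply(np.array(pos)-s['eef_pos']),"turn",(R0.inv()*Rt).as_rotvec())
E
python3 - <<'E'
from h import *
delta((480,150,320),R.from_euler('xyz',[np.pi,0,2.874-1.3]))
E
```

```text
shift [-423.235 -378.344  -88.724] turn [ 0.  -0.   1.3]
```

Call:
{"fn": "play_rows", "kwargs": {"deltas": [-423,-378,-89,0,0,1.3,1,-423,-378,-89,0,0,1.3,1,-423,-378,-89,0,0,1.3,1,-423,-378,-89,0,0,1.3,1,-423,-378,-89,0,0,1.3,1,-423,-378,-89,0,0,1.3,1,-423,-378,-89,0,0,1.3,1,-423,-378,-89,0,0,1.3,1,-423,-378,-89,0,0,1.3,1,-423,-378,-89,0,0,1.3,1]}}

```text
clock: 1.95
eef_pos: [482.3, 145.6, 321.5]
tool_rot: [3.138, 0.001, 1.566]
force: [-0.6, 0.7, -0.4]
width: 85.5
gripper_force: 0.0
```

Run:
```python
from h import *
delta((446.5,-197.2,180),R.from_euler('xyz',[np.pi,0,-.083]));s=read_state();print(s['qpos'],s['eef_pos'],s['tool_rot'])
```

```text
shift [-342.865  -34.584  141.734] turn [ 0.003 -0.002  1.649]
[-0.713  0.346  0.499  1.803 -0.188  1.037 -0.148] [482.32  145.642 321.484] [3.138 0.001 1.566]
```

Call:
{"fn": "play_rows", "kwargs": {"deltas": [-343,-35,142,0,0,1.649,1,-343,-35,142,0,0,1.649,1,-343,-35,142,0,0,1.649,1,-343,-35,142,0,0,1.649,1,-343,-35,142,0,0,1.649,1,-343,-35,142,0,0,1.649,1,-343,-35,142,0,0,1.649,1,-343,-35,142,0,0,1.649,1,-343,-35,142,0,0,1.649,1,-343,-35,142,0,0,1.649,1]}}

```text
clock: 3.2
eef_pos: [446.2, -191.7, 177.9]
tool_rot: [-3.141, 0.001, -0.072]
force: [0.6, -0.1, 0.5]
width: 85.7
gripper_force: 0.0
```

Run:
```python
from h import *
delta((446.5,-197.2,63),R.from_euler('xyz',[np.pi,0,-.083]));s=read_state();print(s['qpos'],s['eef_pos'],s['tool_rot'])
a=[]
for n in("scene","top"):
    i=get_image(n)[...,::-1]
    u=proj(n,s['eef_pos'])[0].astype(int);print(n,u)
    x,y=u-[45,45];a.append(cv2.resize(i[y:y+90,x:x+90],(400,400),interpolation=cv2.INTER_CUBIC))
cv2.imwrite("pics/pre.png",np.hstack(a))
```

```text
shift [  0.819   5.531 114.919] turn [-0.     0.001  0.011]
[-0.202  0.617  0.844  2.037 -0.661  0.782 -0.598] [ 446.164 -191.665  177.922] [-3.141  0.001 -0.072]
scene [190 231]
top [379 220]
```

View pics/pre.png

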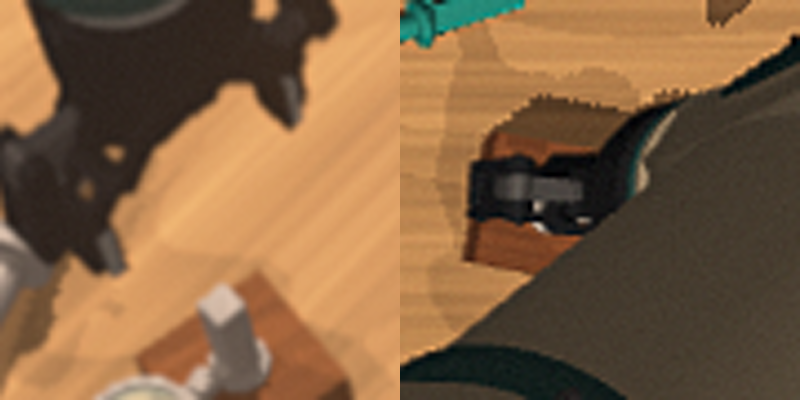

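The gripper is above the stem: fingertips at crop (115,268) and (292,122), stem top at (222,300). Calibration agrees to about 1 mm, so I'll go down and grip.

Call:
{"fn": "play_rows", "kwargs": {"deltas": [1,5.5,40,0,0,0.011,1,1,5.5,80,0,0,0.011,1,1,5.5,105,0,0,0.011,1,1,5.5,115,0,0,0.011,1,1,5.5,115,0,0,0.011,1,1,5.5,115,0,0,0.011,1]}}

```text
clock: 4.05
eef_pos: [447.1, -198.6, 64.2]
tool_rot: [3.141, -0.002, -0.086]
force: [0.8, 0.5, 0.2]
width: 85.2
gripper_force: 0.0
```

Call:
{"fn": "play_rows", "kwargs": {"deltas": [0,0,0,0,0,0,0.1,0,0,0,0,0,0,0.1,0,0,0,0,0,0,0,0,0,0,0,0,0,0,0,0,0,0,0,0,0,0,0,0,0,0,0,0]}}

```text
clock: 4.8
eef_pos: [446.5, -198.2, 63.5]
tool_rot: [-3.141, -0.0, -0.086]
force: [-0.5, 1.8, 4.7]
width: 15.5
gripper_force: 58.4
```

Call:
{"fn": "play_rows", "kwargs": {"deltas": [0,0,-5,0,0,0,0,0,0,-15,0,0,0,0,0,0,-30,0,0,0,0,0,0,-60,0,0,0,0,0,0,-100,0,0,0,0,0,0,-150,0,0,0,0,0,0,-180,0,0,0,0,0,0,-180,0,0,0,0]}}

```text
clock: 5.8
eef_pos: [447.4, -199.1, 245.9]
tool_rot: [3.14, -0.005, -0.086]
force: [-0.3, -1.0, -2.0]
width: 15.4
gripper_force: 58.6
```

```bash
cat >> h.py <<'E'
# target tool pose for magnifier at bed point (world P of hole mouth), height h along the normal, lamp yaw
def seat(hole,yaw,h,tl=np.pi/6,g=23.5):
    Rb=R.from_euler('z',yaw)*R.from_euler('y',-tl)     # bed frame
    return np.array(hole)+Rb.apply([0,0,h+g]), Rb*R.from_euler('x',np.pi)
E
python3 - <<'E'
from h import *
s=read_state();print(s['qpos'],s['eef_pos'],s['tool_rot'],s['width'],s['force'])
p,r=seat((635.5,59,70.5),1.117,70); print(p,r.as_matrix()); delta(p,r)
E
```

```text
[-0.269  0.536  0.954  1.955 -0.549  0.928 -0.696] [ 447.429 -199.062  245.852] [ 3.14  -0.005 -0.086] 15.432460800787489 [-0.26  -1.045 -2.   ]
[615.006  16.982 151.473] [[ 0.38   0.899  0.219]
 [ 0.778 -0.438  0.449]
 [ 0.5    0.    -0.866]]
shift [ 147.9   -229.769   94.846] turn [ 0.318  0.455 -1.173]
```

Run:
```python
from h import *
p,r=seat((635.5,59,70.5),1.117,120); print(p); delta(p,r)
```

```text
[604.046  -5.488 194.775]
shift [ 139.126 -206.392   51.527] turn [ 0.318  0.455 -1.173]
```

Call:
{"fn": "play_rows", "kwargs": {"deltas": [139,-206,52,0.318,0.455,-1.173,0,139,-206,52,0.318,0.455,-1.173,0,139,-206,52,0.318,0.455,-1.173,0,139,-206,52,0.318,0.455,-1.173,0,139,-206,52,0.318,0.455,-1.173,0,139,-206,52,0.318,0.455,-1.173,0,139,-206,52,0.318,0.455,-1.173,0,139,-206,52,0.318,0.455,-1.173,0,139,-206,52,0.318,0.455,-1.173,0,139,-206,52,0.318,0.455,-1.173,0]}}

```text
clock: 7.05
eef_pos: [602.5, -3.7, 191.3]
tool_rot: [-3.135, -0.522, 1.114]
force: [0.2, 0.8, -2.4]
width: 15.2
gripper_force: 58.9
```

Run:
```python
from h import *
s=read_state();print(s['qpos'],s['eef_pos'],s['tool_rot'],s['width'],s['force'])
p,r=seat((635.5,59,70.5),1.117,60); print(p); delta(p,r)
```

```text
[ 0.12   0.611  0.193  1.883 -0.94   0.809  0.543] [602.451  -3.665 191.323] [-3.135 -0.522  1.114] 15.19030689705097 [ 0.195  0.85  -2.39 ]
[617.198  21.476 142.813]
shift [ 0.983  2.505 56.529] turn [-0.005  0.001 -0.002]
```

Call:
{"fn": "play_rows", "kwargs": {"deltas": [1,2.5,30,-0.005,0,0,0,1,2.5,50,-0.005,0,0,0,1,2.5,57,-0.005,0,0,0,1,2.5,57,-0.005,0,0,0,1,2.5,57,-0.005,0,0,0,1,2.5,57,-0.005,0,0,0]}}

```text
clock: 7.8
eef_pos: [617.9, 19.7, 143.0]
tool_rot: [3.141, -0.523, 1.114]
force: [0.9, -0.4, -1.7]
width: 15.3
gripper_force: 59.0
```

Run:
```python
from h import *
s=read_state();print(s['qpos'],s['eef_pos'],s['tool_rot'],s['force'],s['torque'])
r=R.from_euler('xyz',s['tool_rot']);tip=s['eef_pos']+r.apply([0,0,23.5+32]);lens=s['eef_pos']+r.apply([0,55,23.5-9])
print("tip",tip,"lens",lens)
a=[]
for n in("scene","top"):
    i=np.mean([get_image(n) for _ in range(3)],0)[...,::-1]
    u=proj(n,[tip,lens,(635.5,59,70.5)]);x,y=(u[0]-[50,50]).astype(int);print(n,x,y,"crop",((u-[x,y]+.5)*4))
    a.append(cv2.convertScaleAbs(cv2.resize(i[y:y+100,x:x+100],(400,400),interpolation=cv2.INTER_CUBIC),alpha=1.8))
cv2.imwrite("pics/tip.png",np.hstack(a))
```

```text
[ 0.117  0.689  0.126  1.897 -1.025  0.702  0.607] [617.912  19.679 143.027] [ 3.141 -0.523  1.114] [ 0.915 -0.447 -1.704] [-0.622  0.306 -0.004]
tip [630.189  44.527  94.942] lens [670.469   1.888 130.515]
scene 297 173 crop [[205.379 203.887]
 [229.679 274.055]
 [225.678 214.945]]
top 215 90 crop [[202.302 202.38 ]
 [279.788 116.102]
 [177.552 201.951]]
```

View pics/tip.png

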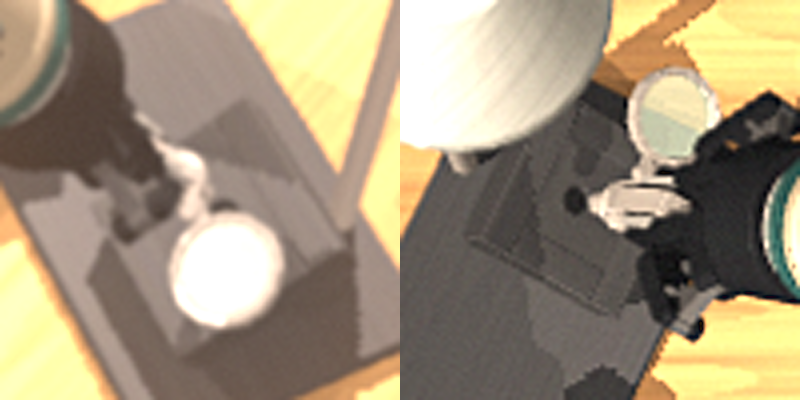

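The pin tip hangs over the face with the lens on the side away from the wing. Lens seen at scene crop (227,270) against predicted (230,274); hole seen in top crop at (176,201) against predicted (178,202). I'll go on with a shift of about 1.5 mm to the hole estimate.

Run:
```python
from h import *
p,r=seat((636,57.8,70.3),1.117,36); print(p); delta(p,r)
```

```text
[622.958  31.061 121.829]
shift [ 0.068  0.016 23.965] turn [ 0.001  0.001 -0.002]
```

Call:
{"fn": "play_rows", "kwargs": {"deltas": [0,0,12,0,0,0,0,0,0,20,0,0,0,0,0,0,24,0,0,0,0,0,0,24,0,0,0,0,0,0,24,0,0,0,0]}}

```text
clock: 8.72
eef_pos: [623.0, 30.9, 121.7]
tool_rot: [-3.142, -0.523, 1.114]
force: [0.1, -0.1, -1.3]
width: 15.2
gripper_force: 59.0
```

Call:
{"fn": "play_rows", "kwargs": {"deltas": [0,0,2,0,0,0,0,0,0,4,0,0,0,0,0,0,5,0,0,0,0,0,0,5,0,0,0,0]}}

```text
clock: 9.22
eef_pos: [623.9, 33.5, 117.2]
tool_rot: [-3.141, -0.523, 1.114]
force: [-0.2, -0.1, -2.4]
width: 15.4
gripper_force: 59.0
```

```bash
cat >> h.py <<'E'
def rel(hole=(636,57.8,70.3),yaw=1.117):
    s=read_state(); r=R.from_euler('xyz',s['tool_rot']); Rb=R.from_euler('z',yaw)*R.from_euler('y',-np.pi/6)
    tip=s['eef_pos']+r.apply([0,0,55.5])
    print("tip in bed(rel hole)",Rb.inv().apply(tip-hole),"F bed",Rb.inv().apply(s['force']),"T bed",Rb.inv().apply(s['torque']),"tilt",(Rb.inv()*r*R.from_euler('x',np.pi)).as_rotvec(),"t",s['clock'])
E
python3 - <<'E'
from h import *
rel()
E
```

```text
tip in bed(rel hole) [-0.13   0.141 -1.313] F bed [-1.31   0.147 -1.994] T bed [-0.022  0.746  0.016] tilt [-0.001  0.001 -0.002] t 9.225
```

Call:
{"fn": "play_rows", "kwargs": {"deltas": [0,0,2,0,0,0,0,0,0,4,0,0,0,0,0,0,5,0,0,0,0,0,0,5,0,0,0,0]}}

```text
clock: 9.72
eef_pos: [625.3, 35.3, 112.9]
tool_rot: [3.141, -0.523, 1.114]
force: [0.8, -1.2, -3.5]
width: 15.2
gripper_force: 58.9
```

Run:
```python
from h import *
rel()
```

```text
tip in bed(rel hole) [-0.335 -0.352 -6.189] F bed [-2.355 -1.26  -2.679] T bed [-0.303  0.882 -0.062] tilt [-0.002  0.001 -0.003] t 9.725
```

Call:
{"fn": "play_rows", "kwargs": {"deltas": [0,0,2,0,0,0,0,0,0,4,0,0,0,0,0,0,5,0,0,0,0,0,0,5,0,0,0,0]}}

```text
clock: 10.22
eef_pos: [626.4, 37.6, 108.5]
tool_rot: [3.141, -0.523, 1.114]
force: [1.4, -1.2, -2.9]
width: 14.9
gripper_force: 58.9
```

Run:
```python
from h import *
rel()
```

```text
tip in bed(rel hole) [ -0.369  -0.341 -11.223] F bed [-1.884 -1.796 -2.257] T bed [-0.531  0.94   0.031] tilt [-0.002  0.001 -0.003] t 10.225
```

Call:
{"fn": "play_rows", "kwargs": {"deltas": [0,0.7,2,0,0,0,0,0,0.7,4,0,0,0,0,0,0.7,6,0,0,0,0,0,0.7,7,0,0,0,0,0,0.7,7,0,0,0,0]}}

```text
clock: 10.85
eef_pos: [628.3, 40.8, 102.4]
tool_rot: [-3.141, -0.523, 1.114]
force: [1.5, -1.1, -3.7]
width: 15.3
gripper_force: 59.0
```

Run:
```python
from h import *
rel()
```

```text
tip in bed(rel hole) [ -0.201  -0.565 -18.376] F bed [-2.139 -1.866 -3.053] T bed [-0.384  0.995 -0.054] tilt [-0.001  0.001 -0.002] t 10.85
```

Call:
{"fn": "play_rows", "kwargs": {"deltas": [0,0.8,2,0,0,0,0,0,0.8,4,0,0,0,0,0,0.8,6,0,0,0,0,0,0.8,7,0,0,0,0,0,0.8,7,0,0,0,0]}}

```text
clock: 11.48
eef_pos: [630.4, 43.7, 96.3]
tool_rot: [-3.141, -0.523, 1.114]
force: [-1.5, 0.1, -2.4]
width: 15.4
gripper_force: 58.9
```

Run:
```python
from h import *
rel()
```

```text
tip in bed(rel hole) [ -0.088  -1.184 -25.394] F bed [-1.709  1.412 -1.84 ] T bed [0.081 0.88  0.038] tilt [-0.001  0.001 -0.002] t 11.475
```

Call:
{"fn": "play_rows", "kwargs": {"deltas": [0,-0.4,2,0,0,0,0,0,-0.4,4,0,0,0,0,0,-0.4,5,0,0,0,0,0,-0.4,5,0,0,0,0]}}

```text
clock: 11.98
eef_pos: [631.3, 46.0, 92.0]
tool_rot: [-3.141, -0.523, 1.114]
force: [-0.5, 0.2, -2.3]
width: 15.2
gripper_force: 59.0
```

Call:
{"fn": "play_rows", "kwargs": {"deltas": [0,0,0.7,0,0,0,0,0,0,1.4,0,0,0,0,0,0,1.4,0,0,0,0]}}

```text
clock: 12.35
eef_pos: [631.6, 46.3, 91.4]
tool_rot: [-3.142, -0.523, 1.114]
force: [-3.7, -2.0, 3.8]
width: 15.3
gripper_force: 59.8
```

Run:
```python
from h import *
rel()
```

```text
tip in bed(rel hole) [ -0.121  -1.156 -31.107] F bed [-1.085  2.489  5.004] T bed [ 0.493  0.743 -0.002] tilt [-0.001  0.    -0.002] t 12.35
```

Call:
{"fn": "play_rows", "kwargs": {"deltas": [0,0,0.5,0,0,0,0,0,0,1,0,0,0,0,0,0,1,0,0,0,0]}}

```text
clock: 12.72
eef_pos: [631.7, 46.3, 91.3]
tool_rot: [3.141, -0.524, 1.114]
force: [-6.8, -4.4, 11.2]
width: 15.5
gripper_force: 61.0
```

Run:
```python
from h import *
rel()
a=[]
for n,x,y in(("scene",305,180),("top",220,95)):
    i=np.mean([get_image(n) for _ in range(3)],0)[...,::-1]
    a.append(cv2.convertScaleAbs(cv2.resize(i[y:y+80,x:x+80],(400,400),interpolation=cv2.INTER_CUBIC),alpha=1.6))
cv2.imwrite("pics/seated.png",np.hstack(a))
```

```text
tip in bed(rel hole) [ -0.158  -1.249 -31.208] F bed [-0.409  4.156 13.116] T bed [0.85  0.644 0.026] tilt [-0.002  0.    -0.002] t 12.725
```

View pics/seated.png

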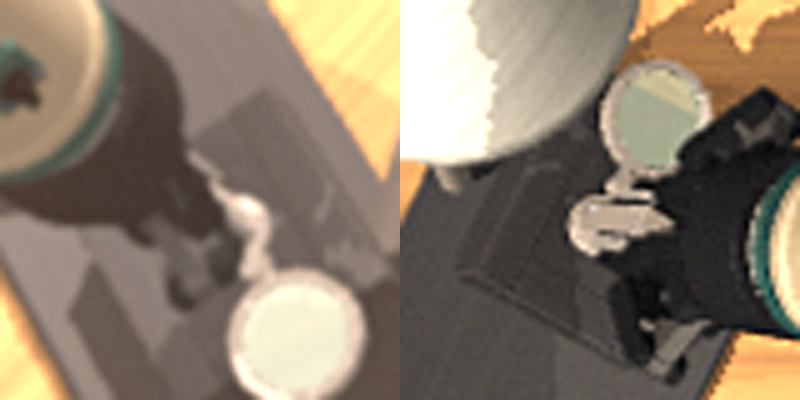

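The shoulder covers the hole and contact is stiff (13 N over 0.1 mm of travel). It is seated with the lens away from the wing. I'll relax the load, open the fingers and back off along the axis.

Call:
{"fn": "play_rows", "kwargs": {"deltas": [0,-0.4,-0.8,0,0,0,0,0,-0.4,-0.8,0,0,0,0.2,0,-0.4,-0.8,0,0,0,0.5,0,-0.4,-0.8,0,0,0,0.7,0,-0.4,-0.8,0,0,0,0.7,0,-0.4,-0.8,0,0,0,0.7]}}

```text
clock: 13.78
eef_pos: [631.3, 46.8, 90.7]
tool_rot: [-3.141, -0.523, 1.114]
force: [-0.8, -0.7, -0.3]
width: 59.9
gripper_force: 0.0
```

Call:
{"fn": "play_rows", "kwargs": {"deltas": [0,0,-5,0,0,0,0.7,0,0,-20,0,0,0,0.7,0,0,-50,0,0,0,0.7,0,0,-100,0,0,0,0.7,0,0,-150,0,0,0,0.7,0,0,-160,0,0,0,0.7,0,0,-160,0,0,0,0.7]}}

```text
clock: 14.65
eef_pos: [596.2, -25.4, 230.4]
tool_rot: [3.14, -0.523, 1.115]
force: [-0.9, 0.4, 0.3]
width: 59.7
gripper_force: 0.0
```

Run:
```python
from h import *
s=read_state();print(s['qpos'],s['eef_pos'],s['tool_rot'],s['force'],s['width'])
a=[]
for n,x,y in(("scene",280,165),("top",200,85)):
    i=np.mean([get_image(n) for _ in range(3)],0)[...,::-1]; w=140
    a.append(cv2.convertScaleAbs(cv2.resize(i[y:y+w,x:x+w],(400,400),interpolation=cv2.INTER_CUBIC),alpha=1.6))
cv2.imwrite("pics/rel.png",np.hstack(a))
```

```text
[ 0.191  0.549  0.144  1.854 -0.834  0.853  0.455] [596.184 -25.379 230.367] [ 3.14  -0.523  1.115] [-0.902  0.389  0.318] 59.69020925402914
```

View pics/rel.png

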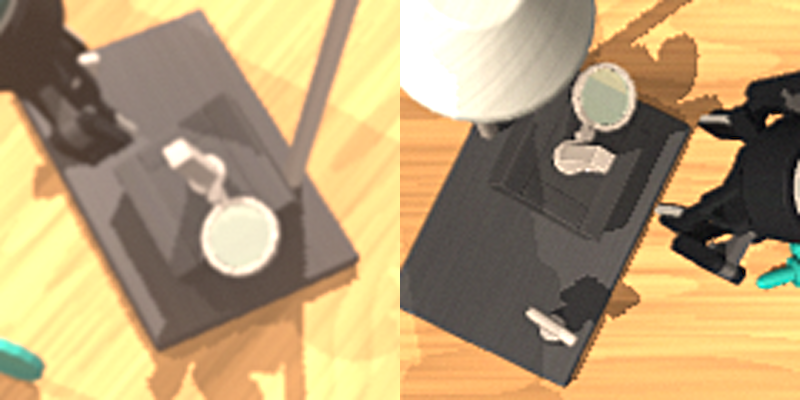

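The magnifier stands seated, with its shoulder flush on the slope and its lens on the side away from the wing. The wing shows in top crop at (551,326). Next I'll measure the wing's angle.

Run:
```python
from h import *
i=np.mean([get_image("top") for _ in range(4)],0)
g=i[185:215,238:270].mean(2); m=(g>75)&(i[185:215,238:270,0]-i[185:215,238:270,2]<40)
n,l,st,ce=cv2.connectedComponentsWithStats(m.astype(np.uint8)); k=l[12:17,13:18].max();print(st[k],ce[k]+[238,185])
for r in g.astype(int)[::2]: print(*r[::2])
ys,xs=np.nonzero(l==k); W=np.array([plane("top",(x+238,y+185),70)[:2] for x,y in zip(xs,ys)])
(c,wh,a)=cv2.minAreaRect(W.astype(np.float32));print(c,wh,a)
v=np.linalg.eigh(np.cov(W.T))[1][:,1];print(W.mean(0),np.arctan2(v[1],v[0]))
for y in(.93,.96,1.0): pass
delta((501,69.5,150),R.from_euler('xyz',[np.pi,0,.96]))
```

```text
[ 6  8 18 13 98] [252.347 199.429]
48 51 53 49 51 52 52 50 51 59 63 35 33 36 35 36
52 50 51 51 51 51 50 52 50 37 32 34 35 37 34 35
50 52 49 49 54 52 50 52 50 31 35 37 33 34 35 35
50 50 51 50 47 49 50 51 50 62 43 35 36 34 36 33
53 50 51 58 122 56 50 55 35 25 34 37 34 35 36 35
52 50 50 92 157 132 88 51 63 22 35 35 35 36 34 35
50 50 51 49 75 155 142 120 58 79 30 37 36 30 64 26
51 50 51 50 48 62 133 149 130 93 27 31 33 55 61 48
52 50 51 52 53 41 144 114 144 157 140 52 55 60 42 68
51 51 50 53 52 49 87 155 167 150 173 154 67 59 52 65
51 53 53 53 52 51 53 45 40 26 99 110 57 44 62 113
53 54 52 51 53 50 58 61 59 57 57 57 60 53 68 142
52 51 53 53 51 49 59 60 58 59 57 59 45 72 127 138
68 49 51 52 51 51 58 60 58 61 58 60 37 56 118 115
117 117 68 49 49 52 59 59 60 58 60 48 59 114 124 123
(496.57354736328125, 75.36416625976562) (45.136383056640625, 15.625700950622559) 57.33833312988281
[498.1    74.101] 0.9934184492729629
shift [  -2.436 -126.742   89.808] turn [-0.041 -0.522  0.151]
```

Call:
{"fn": "play_rows", "kwargs": {"deltas": [-2.4,-127,50,-0.04,-0.522,0.17,0.7,-2.4,-127,90,-0.04,-0.522,0.17,0.7,-2.4,-127,90,-0.04,-0.522,0.17,0.7,-2.4,-127,90,-0.04,-0.522,0.17,0.7,-2.4,-127,90,-0.04,-0.522,0.17,0.7,-2.4,-127,90,-0.04,-0.522,0.17,0.7,-2.4,-127,90,-0.04,-0.522,0.17,0.7]}}

```text
clock: 16.02
eef_pos: [501.4, 67.5, 150.7]
tool_rot: [-3.137, -0.0, 0.938]
force: [-0.1, -0.3, 1.1]
width: 59.7
gripper_force: 0.0
```

Run:
```python
from h import *
s=read_state();print(s['qpos'],s['eef_pos'],s['tool_rot'],s['force'])
delta((500.7,69.7,46),R.from_euler('xyz',[np.pi,0,.975]))
```

```text
[-0.518  0.594  0.496  2.002 -0.456  0.659 -0.358] [501.419  67.539 150.708] [-3.137 -0.     0.938] [-0.133 -0.333  1.124]
shift [  1.314  -1.344 104.716] turn [-0.005 -0.    -0.037]
```

Call:
{"fn": "play_rows", "kwargs": {"deltas": [1.3,-1.3,40,-0.005,0,-0.037,0.7,1.3,-1.3,75,-0.005,0,-0.037,0.7,1.3,-1.3,95,-0.005,0,-0.037,0.7,1.3,-1.3,105,-0.005,0,-0.037,0.7,1.3,-1.3,105,-0.005,0,-0.037,0.7,1.3,-1.3,105,-0.005,0,-0.037,0.7]}}

```text
clock: 16.77
eef_pos: [500.9, 71.3, 46.1]
tool_rot: [3.141, -0.0, 0.978]
force: [-0.9, 0.3, -0.0]
width: 59.7
gripper_force: 0.0
```

Call:
{"fn": "play_rows", "kwargs": {"deltas": [0,0,0,0,0,0,0.3,0,0,0,0,0,0,0.2,0,0,0,0,0,0,0,0,0,0,0,0,0,0,0,0,0,0,0,0,0,0,0,0,0,0,0,0]}}

```text
clock: 17.52
eef_pos: [501.2, 71.7, 46.5]
tool_rot: [3.14, -0.001, 0.979]
force: [-1.0, -1.2, 10.0]
width: 8.7
gripper_force: 62.3
```

Run:
```python
from h import *
s=read_state();print(s['qpos'],s['eef_pos'],s['tool_rot'],s['force'],s['torque'],s['width'])
```

```text
[-0.41   0.755  0.323  2.064 -0.58   0.409 -0.222] [501.208  71.676  46.477] [ 3.14  -0.001  0.979] [-0.96  -1.204 10.037] [-0.033  0.17  -0.058] 8.691455783096973
```

Call:
{"fn": "play_rows", "kwargs": {"deltas": [0,0,-0.5,0,0,0.12,0,0,0,-0.5,0,0,0.24,0,0,0,-0.5,0,0,0.36,0,0,0,-0.5,0,0,0.48,0,0,0,-0.5,0,0,0.54,0,0,0,-0.5,0,0,0.54,0]}}

```text
clock: 18.27
eef_pos: [501.1, 71.8, 46.5]
tool_rot: [3.141, -0.001, 0.439]
force: [0.2, -0.5, 5.5]
width: 8.9
gripper_force: 61.3
```

Run:
```python
from h import *
s=read_state();print(s['qpos'],s['eef_pos'],s['tool_rot'],s['force'],s['torque'],s['width'])
```

```text
[-0.497  0.783  0.461  2.066 -0.771  0.466 -0.577] [501.071  71.799  46.521] [ 3.141 -0.001  0.439] [ 0.193 -0.487  5.515] [ 0.006  0.047 -0.057] 8.889172472370612
```

Call:
{"fn": "play_rows", "kwargs": {"deltas": [0,0,0,0,0,0.12,0,0,0,0,0,0,0.24,0,0,0,0,0,0,0.36,0,0,0,0,0,0,0.46,0,0,0,0,0,0,0.46,0]}}

```text
clock: 18.9
eef_pos: [501.0, 71.9, 46.5]
tool_rot: [3.142, -0.001, -0.022]
force: [0.4, 0.1, 6.1]
width: 8.7
gripper_force: 61.5
```

Call:
{"fn": "play_rows", "kwargs": {"deltas": [0,0,0,0,0,0.03,0,0,0,0,0,0,0.06,0,0,0,0,0,0,0.06,0]}}

```text
clock: 19.27
eef_pos: [501.0, 71.9, 46.5]
tool_rot: [-3.141, -0.001, -0.081]
force: [-0.7, 0.8, 5.8]
width: 8.8
gripper_force: 61.4
```

Run:
```python
from h import *
s=read_state();print(s['qpos'],s['eef_pos'],s['tool_rot'],s['force'],s['torque'],s['width'])
```

```text
[-0.579  0.821  0.596  2.068 -0.926  0.54  -0.947] [501.013  71.891  46.49 ] [-3.141 -0.001 -0.081] [-0.74   0.779  5.807] [ 0.054  0.071 -0.034] 8.795525783582473
```

Call:
{"fn": "play_rows", "kwargs": {"deltas": [0,0,0,0,0,0.03,0,0,0,0,0,0,0.05,0,0,0,0,0,0,0.05,0]}}

```text
clock: 19.65
eef_pos: [501.0, 71.9, 46.5]
tool_rot: [3.141, -0.001, -0.128]
force: [-0.5, 0.9, 5.8]
width: 8.8
gripper_force: 61.4
```

Run:
```python
from h import *
s=read_state();print(s['eef_pos'],s['tool_rot'],s['force'],s['torque'],s['width'])
```

```text
[501.028  71.911  46.508] [ 3.141 -0.001 -0.128] [-0.5    0.938  5.759] [-0.024  0.036  0.604] 8.784636310826265
```

Call:
{"fn": "play_rows", "kwargs": {"deltas": [0,0,0,0,0,0.02,0,0,0,0,0,0,0.04,0,0,0,0,0,0,0.04,0]}}

```text
clock: 20.02
eef_pos: [501.0, 71.9, 46.5]
tool_rot: [3.141, -0.001, -0.166]
force: [-0.0, -1.0, 6.5]
width: 9.1
gripper_force: 69.0
```

Run:
```python
from h import *
s=read_state();print(s['eef_pos'],s['tool_rot'],s['force'],s['torque'],s['width'])
```

```text
[501.013  71.95   46.549] [ 3.141 -0.001 -0.166] [-0.045 -1.031  6.474] [-0.075  0.074  1.22 ] 9.148773510818277
```

The torque has risen to 1.2 N m, so this is the stop. I'll release, rise and check.

Call:
{"fn": "play_rows", "kwargs": {"deltas": [0,0,0,0,0,0,0.2,0,0,0,0,0,0,0.5,0,0,0,0,0,0,0.6,0,0,0,0,0,0,0.6,0,0,-10,0,0,0,0.6,0,0,-50,0,0,0,0.6,0,0,-100,0,0,0,0.6,0,0,-150,0,0,0,0.6,0,0,-180,0,0,0,0.6]}}

```text
clock: 21.15
eef_pos: [500.9, 71.3, 228.6]
tool_rot: [-3.141, -0.002, -0.172]
force: [0.3, 0.1, -0.0]
width: 51.2
gripper_force: 0.0
```

Call:
{"fn": "play_rows", "kwargs": {"deltas": [-100,30,-30,0,0,0,0.6,-100,30,-30,0,0,0,0.6,-100,30,-30,0,0,0,0.6,-100,30,-30,0,0,0,0.6,-100,30,-30,0,0,0,0.6]}}

```text
clock: 21.78
eef_pos: [397.8, 59.1, 255.9]
tool_rot: [3.14, -0.0, -0.171]
force: [0.2, -0.3, -0.5]
width: 50.9
gripper_force: 0.0
```

Run:
```python
from h import *
s=read_state();print(s['eef_pos'],s['force'],s['width'],s['clock'])
a=[]
for n,x,y,w in(("scene",240,140,170),("top",180,85,150)):
    i=np.mean([get_image(n) for _ in range(3)],0)[...,::-1]
    a.append(cv2.convertScaleAbs(cv2.resize(i[y:y+w,x:x+w],(400,400),interpolation=cv2.INTER_CUBIC),alpha=1.5))
cv2.imwrite("pics/end.png",np.hstack(a))
```

```text
[397.772  59.103 255.869] [ 0.187 -0.284 -0.508] 50.88356377474643 21.775
```

View pics/end.png

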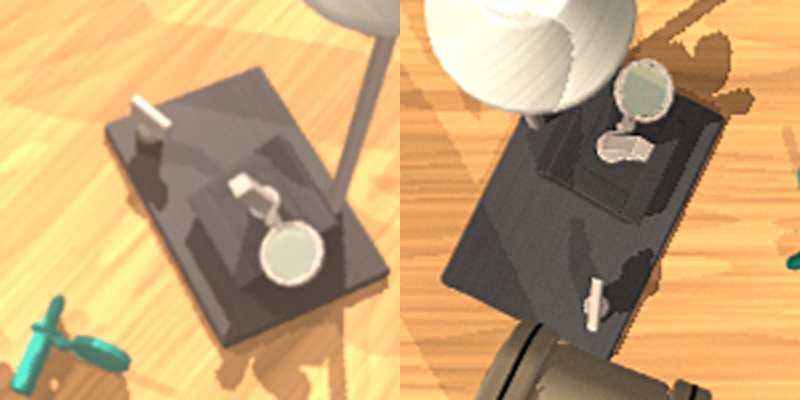

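The wing has turned to its stop: in top crop its ends are at (600,282) and (592,328), nearly along world x. The magnifier is still seated and the robot is clear, so I'm handing in.

```bash
python3 -c "
from cell import *
print(finish_job())"
```

```text
the job is handed in; nothing more can be done
None
```

The job is handed in at about 22 s on the robot's clock: the magnifier is seated in the slope with its shoulder home and its lens away from the wing, the wing clamp is turned clockwise to its stop, and the arm never went near the charger, pill box or coaster.

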